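# Turn the keyed disc onto its drive pin and press it home

### The job

With a fingertip, push the blue-grey disc round by its upright dog until the notch in its rim stands over the brass pin of the fixture, then press the disc straight down until it is fully home on the fixture, with the pin in the notch. Only push and press: do not pinch the dog between the fingers or lift the disc, and leave the loose parts around it where they are.

Things in the scene. Friction and masses are not known exactly. Their poses are not given: they have to be found in the camera images.
- fixture: Grey round flange, 136 mm across, 12 mm thick, fixed to the worktop. Origin: centre of its underside; z up. On it a dark drum 86 mm across up to z = 24 mm: the seat for the disc. A post 26 mm thick on the axis fills the disc's blind bore. A yellow block (14 x 22 mm, top at z = 36 mm) stands towards the fixture's own -x, 51 to 65 mm from the axis, and carries the brass pin.
- pin (a point): Point of the brass pin 40 mm from the fixture's axis, towards its own -x, at seat height (z = 24 mm). The pin is a round bar 8 mm thick lying radially, from 37 mm off the axis out to the yellow block; its rounded top stands 6.5 mm above the seat. The disc's notch must come over it.
- collar (a joint): Orange friction collar (ring, 66 mm across) on the post under the disc. 0 = up, 0.008 m = fully home, level with the seat. It carries the disc 8 mm above the seat, so a lined-up disc does not drop by itself; it yields to a downward push on the disc of about 6 to 10 N and stays where it is pushed.
- disc: Blue-grey disc, 92 mm across, 24 mm thick, 0.5 kg, loose on the oiled post (1 mm play), turns either way without end by a light push (under 4 N at the dog). Origin: centre of its underside, z up; own -x to the notch, own +x to the dog. Underside 32 mm above the worktop at the start, 24 mm when seated (own x then along the fixture's x); pressed off the pin it only leans.
- notch (a point): Point in the notch at the disc's underside, 40 mm from the disc's axis. The notch is a slot in the rim through the full thickness: 12 mm wide, 13 mm deep inwards (2 mm play each side of the pin, about 0.05 rad). A red line on the disc's top points to it.
- boss_top (a point): Centre of the top of the black round boss on the disc's axis (28 mm across, 6 mm high above the disc's top face, 30 mm above its underside): the place to press.
- dog (a point): Centre of the dog, 32 mm from the disc's axis, opposite the notch, 9 mm above the disc's top face. The dog is an upright aluminium lug standing 18 mm above the top face, 18 mm long radially (23 to 41 mm from the axis), 16 mm wide over its two rubber pads: the place to push sideways.
- dog_pad_a: Black rubber pad, 16 x 3 x 12 mm, on the flank of the dog that looks to the disc's own +y; origin at its centre. Pushing on it turns the disc clockwise seen from above.
- dog_pad_b: Black rubber pad, 16 x 3 x 12 mm, on the flank of the dog that looks to the disc's own -y; origin at its centre. Pushing on it turns the disc counter-clockwise seen from above.
- bearing: Bystander, loose, to be left alone: bare steel ball bearing lying flat, 44 mm across, 13 high. Origin: centre of its underside.
- star_knob: Bystander, loose, to be left alone: black star knob standing with its stud up, 38 mm across, 43 high. Origin: centre of its underside.
- jaw_block: Bystander, loose, to be left alone: brown jaw block, 50 x 84 x 40 mm. Origin: centre of its underside.
- brass_fitting: Bystander, loose, to be left alone: brass hose fitting lying, 17 x 40 x 19 mm. Origin: centre of its underside.
- small_spindle: Bystander, loose, to be left alone: clamping spindle standing on its flange, 36 x 50 mm, 86 high. Origin: centre of its underside.
- open_spanner: Bystander, loose, to be left alone: steel spanner lying flat, 30 x 178 x 5 mm. Origin: centre of its underside.
Not all that is in view belongs to the job. What is shaped like the disc but purple or turquoise is not meant.

How it is judged:
By the outcome, as a careful person would: the job done as asked, in the order asked, and still so for the second after the job is handed in, with the robot touching nothing.
It also fails if it takes over 67 s, if anything falls off the work surface, if the arm or the gripper's body presses on something with over 40 N, if the wrist force passes 120 N, or if a joint passes its speed limit or range.

### The arm

A 6-joint arm with a two-finger parallel gripper is mounted at the origin on a cart in front of the work surface, level with it; the furniture and walls round the work are solid. World frame = base frame: x ahead of the robot, y to its left, z up, the work surface at z = 0. Lengths are in mm, angles in rad, forces in N, time in s.
With the tool pointing down it reaches from about 275 to 750 mm from the base axis. Payload 10.2 kg.
Tool frame: the origin (TCP) lies midway between the tips of the shut fingers; the grasp point (between the pads) lies 19 mm behind it (ctrl.tcp_to_grasp is the z of the grasp point in the tool frame, in mm); z points along the fingers, y is the direction in which the jaws open and shut (so a half turn about z gives the same grasp; the last joint's range is limited). The gripper opens to 85 mm and grips with 20 to 120 N. Pads are 22 mm wide; open, the fingers measure 114 mm over their backs; the gripper's body (76 mm by 85 mm) begins 54 mm behind the grasp point. The pads swing forward as they close: fully open they stand 13 mm farther back than shut.
Start: joints at [-1.503, 0.313, 1.498, -0, 1.331, -0.223], TCP at [150.514, -502.968, 231.294] pointing down, gripper open.
Joint ranges: [-2.94, 2.94], [-0.97, 2.17], [0.19, 2.56], [-1.23, 4.37], [0.02, 3.11], [-2.88, 2.88]. Speed limits (rad/s): [2.39, 2.39, 3.01, 3.14, 3.14, 3.14].

### API

Orientations are given as a unit quaternion [w, x, y, z].
In Python, from rig import sensors, capture, order, ctrl gives the robot as it stands. The module is installed in compiled form; this text tells all that it offers.
- The arm moves only by the tool play_rows, never from a script. Its argument "deltas" is a list of rows, each a list of 7 numbers: the shift along the world's x, y, z in units of 40 mm (1.0 is 40 mm), then the turn, a rotation vector about the world's x, y, z in units of 6 degrees (1.0 is 6 degrees), then the opening, from -1 (shut) to 1 (fully open). A call has 1 to 8 rows; each row shifts and turns the commanded pose from where the row before left it; what a row does not reach is not made up. A row lasts 1/12 s, in which the tool goes at most 41.7 mm and 7.16 degrees, less where a joint would pass 70% of its speed; a pose out of reach is approached as far as the arm can. A call is refused whole if a number of a shift passes 1 or a number of a turn 1, either way. A call with a gripper value outside its range is refused whole. The fingers move at their own pace and stop on an object; "squeeze" is the grip in N (left out, the last holds). Time passes only in rows, so rows that do not move let the fingers close. It gives the time, the measured TCP pose, the force and the opening at its end, in the units of the state.
- sensors.sense(): the state, without advancing time (a new reading comes with each control period).
- capture(name): name is "side" or "top" or "wrist"; returns a dict with "pixels" (400x640x3 uint8, red, green, blue), "z_map" (400x640 float32, mm along the optical axis (not along the pixel's ray), 0 where there is no reading), "fx", "fy", "cx", "cy" (pixels), "k1" (the pictures are not rectified: a ray, as slopes to the right and down, at radius r is drawn at 1 + k1 r^2 times it, then the intrinsics apply), "eye" and "rotation" of the camera in the world; the wrist camera has in their place "tool_from_camera" (4x4, takes a point from camera to tool coordinates, whose origin is the TCP and whose axes are the flange's). Camera axes: x right, y down, z forward; pixel columns grow to the right and rows downward; lengths in mm; the calibration is good to about 2 mm. A picture is of the moment at which its call begins: read the wrist's pose just before it.
- order.finish_job(): hands the job in, once; it reports no verdict.
The state is a dict: "time_s": time; "joints": joint angles; "dq": joint speeds; "tau": joint torques, N m; "eef_pos": TCP position; "ee_rot": TCP orientation; "force": force on the tool from outside, world axes, zero at the start; "wrist_torque": the same for the moment, N m; "grip_width": opening from 0.0 (shut) to 1.0 (fully open).
Only numpy, scipy, OpenCV 4.12 (cv2) and the standard library are available. Lean on these libraries where they do the work, as an engineer would, in place of code of your own. Each camera call takes 0.05 s, during which the arm holds its last target. There are 200 camera calls.

## Working session

There is one attempt and no reset: what is moved stays moved. The work goes in short steps, Python scripts to look and compute and a tool call to move; the robot and the scene stay as the last step left them, time stands still between calls to the robot, and variables do not carry over. Pictures are saved under pics/ and viewed, about 8 in all and at most 12, crops included, and the job is handed in when it is done.

Besides the shell and the picture viewer there is one more tool, called in YAML: its name, and indented under it one key for each argument. play_rows: Moves the arm, as the interface text tells. Its arguments: {"type":"object","properties":{"deltas":{"type":"array","items":{"type":"array","items":{"type":"number"}}},"squeeze":{"type":"number"}},"required":["deltas"]}

```bash
mkdir -p pics; cat > h.py <<'E'
import numpy as np, cv2
from rig import sensors, capture, order, ctrl
from scipy.spatial.transform import Rotation as R
def cam(n):
    s=sensors.sense(); c=capture(n)
    if n=="wrist":
        q=s["ee_rot"]; T=np.eye(4); T[:3,:3]=R.from_quat([q[1],q[2],q[3],q[0]]).as_matrix(); T[:3,3]=s["eef_pos"]
        M=T@np.array(c["tool_from_camera"]); c["eye"]=M[:3,3]; c["rotation"]=M[:3,:3]
    c["eye"]=np.array(c["eye"],float); c["rotation"]=np.array(c["rotation"],float)
    return c
def K(c): return np.array([[c["fx"],0,c["cx"]],[0,c["fy"],c["cy"]],[0,0,1.]])
def slopes(c,uv):
    # distortion: drawn = ray*(1+k1 r^2)
    return cv2.undistortPoints(np.array(uv,float).reshape(-1,1,2),K(c),np.array([c["k1"],0,0,0,0.])).reshape(-1,2)
def world(c,uv,z=None):
    uv=np.array(uv,float).reshape(-1,2); s=slopes(c,uv); d=np.c_[s,np.ones(len(s))]@c["rotation"].T
    if z is not None: t=(z-c["eye"][2])/d[:,2]
    else: t=np.array([c["z_map"][int(round(v)),int(round(u))] for u,v in uv])
    return c["eye"]+d*t[:,None]
def proj(c,P):
    rv=cv2.Rodrigues(c["rotation"].T)[0]; return cv2.projectPoints(np.array(P,float).reshape(-1,1,3),rv,-c["rotation"].T@c["eye"],K(c),np.array([c["k1"],0,0,0,0.]))[0].reshape(-1,2)
def cloud(c):
    v,u=np.mgrid[0:400,0:640]; uv=np.c_[u.ravel(),v.ravel()]; P=world(c,uv).reshape(400,640,3); P[c["z_map"]==0]=np.nan; return P
def save(c,n): cv2.imwrite(f"pics/{n}.png",c["pixels"][:,:,::-1])
E
python3 - <<'E'
from h import *
s=sensors.sense(); print(s)
ims=[]
for n in("top","side"):
    c=cam(n); save(c,n); print(n,c["eye"],c["rotation"].round(3).tolist(),c["fx"],c["k1"]); ims.append(c["pixels"])
    P=cloud(c); print(np.nanmin(P.reshape(-1,3),0),np.nanmax(P.reshape(-1,3),0))
E
```

```text
{'time_s': 0.0, 'joints': array([-1.50342077e+00,  3.13447426e-01,  1.49846461e+00,  1.02788981e-05,
        1.33099349e+00, -2.23426180e-01]), 'dq': array([ 0.00094183,  0.00042836, -0.00165097, -0.00155557,  0.00032027,
        0.00063298]), 'tau': array([ 1.00148976e-03, -4.12261462e+01, -2.59741545e+01, -7.98060523e-05,
        4.13976566e-03,  1.48082080e-05]), 'eef_pos': array([ 150.48757111, -502.69276855,  230.72603239]), 'ee_rot': array([-6.54050698e-04,  9.89447868e-01,  1.44887836e-01,  5.61431379e-05]), 'force': array([-0.13730316, -0.42545111, -0.32794898]), 'wrist_torque': array([0.05116152, 0.01211525, 0.02638017]), 'grip_width': 0.9946199038150568}
top [ 296.16259912  106.01757814 1229.40797822] [-0.064, 0.714, -0.694, 0.064] 452.6161747072824 -0.0035699176261919526Traceback (most recent call last):
  File "<stdin>", line 6, in <module>
  File "h.py", line 23, in cloud
    v,u=np.mgrid[0:400,0:640]; uv=np.c_[u.ravel(),v.ravel()]; P=world(c,uv).reshape(400,640,3); P[c["z_map"]==0]=np.nan; return P
                                                                ~~~~~^^^^^^
  File "h.py", line 16, in world
    uv=np.array(uv,float).reshape(-1,2); s=slopes(c,uv); d=np.c_[s,np.ones(len(s))]@c["rotation"].T
                                                           ~~~~~~~~~~~~~~~~~~~~~~~~^~~~~~~~~~~~~~~~
ValueError: matmul: Input operand 1 has a mismatch in its core dimension 0, with gufunc signature (n?,k),(k,m?)->(n?,m?) (size 4 is different from 3)
```

View pics/top.png

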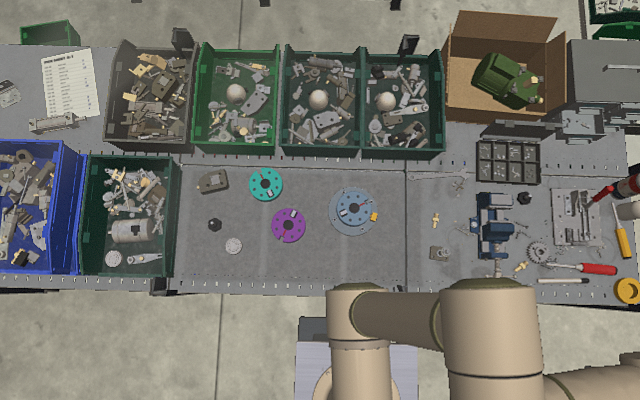

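The top view shows the blue-grey disc at about (353,208), with its dog at about (366,207) and the yellow block at (374,216). The purple and turquoise decoys are at (288,225) and (265,184). The camera rotation comes as a quaternion, so I'll fix the helper.

```bash
sed -i 's|c\["rotation"\]=np.array(c\["rotation"\],float)|r=np.array(c["rotation"],float); c["rotation"]=r if r.shape==(3,3) else R.from_quat([r[1],r[2],r[3],r[0]]).as_matrix()|' h.py
python3 - <<'E'
from h import *
t=cam("top"); print(world(t,[[353,208],[374,216]]), world(t,[[353,208]],62))
s=cam("side"); p=world(t,[[353,208]],50)[0]; print("side eye",s["eye"],proj(s,[p]))
save(s,"side")
u,v=proj(s,[p])[0].astype(int)
def crop(c,u,v,w,h,k): 
    x0,y0=max(0,u-w//2),max(0,v-h//2); print("crop",x0,y0,k); return cv2.resize(c["pixels"][y0:y0+h,x0:x0+w],None,fx=k,fy=k,interpolation=cv2.INTER_CUBIC)
A=crop(t,353,208,100,70,8)[:,:,::-1]
cv2.imwrite("pics/topcrop.png",A)
E
```

```text
[[495.98733727  20.12276093  61.61899554]
 [480.74241893 -38.36138921  33.55470228]] [[495.92214217  20.1507851   62.        ]]
side eye [ 480.82001382 1278.58922373  585.81005017] [[316.50640875 200.82029885]]
crop 303 173 8
```

View pics/side.png

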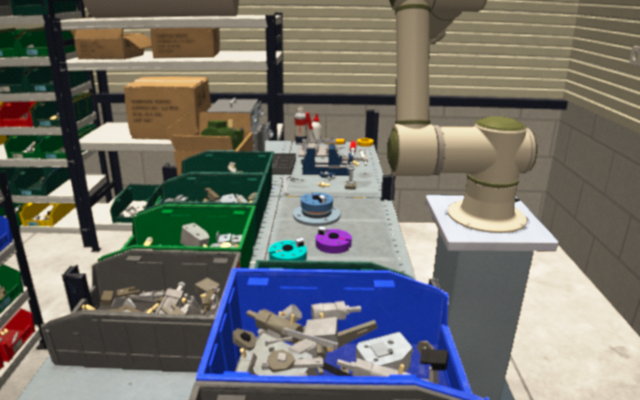

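View pics/topcrop.png

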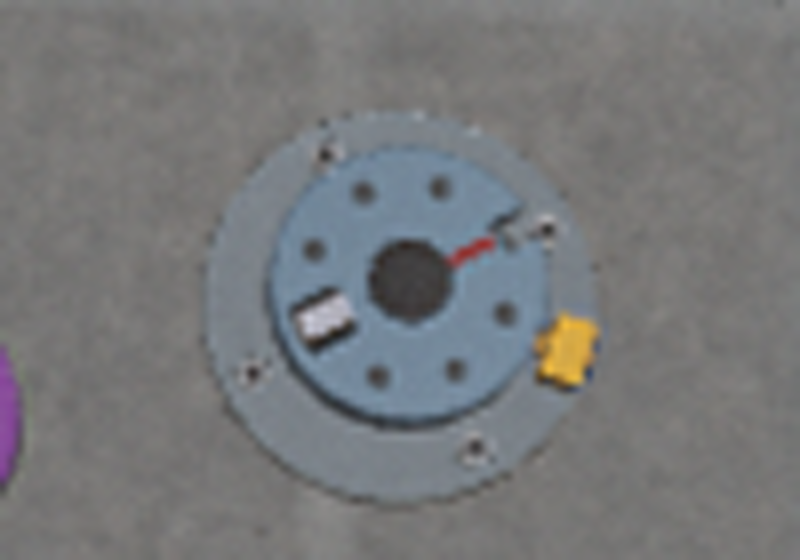

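The side view shows the disc at (317,203), clear of the other parts. In the 8x top crop, the boss is at (410,280), the dog at (324,316), the notch at (515,228) with the red line towards it, the yellow block at (568,352), and the flange centre at about (401,306). The notch therefore has to turn clockwise in the image by about 50°.

```bash
python3 - <<'E'
from h import *
t=cam("top"); s=cam("side")
px=lambda a:[303+(a[0]+.5)/8-.5,173+(a[1]+.5)/8-.5]
f=lambda a,z:world(t,[px(a)],z)[0].round(1)
boss=f((410,280),62); dog=f((324,316),74); notch=f((510,232),56); yel=f((571,349),36); fl=f((401,306),12)
print("boss",boss,"dog",dog,"notch",notch,"yel",yel,"flange",fl)
for n,p,o in(("dog",dog,boss),("notch",notch,boss),("yel",yel,boss),("yelfl",yel,fl),("red",f((492,243),56),boss)): d=(p-o)[:2]; print(n,np.hypot(*d).round(1),np.degrees(np.arctan2(d[1],d[0])).round(1))
# circle fits by depth cloud in both cams
for c,nm in((t,"top"),(s,"side")):
    P=cloud(c).reshape(-1,3); C=c["pixels"].reshape(-1,3).astype(int)
    m=(np.hypot(P[:,0]-boss[0],P[:,1]-boss[1])<85)
    Q=P[m]; col=C[m]
    for lo,hi in((2,18),(53,58.5),(59,65),(66,85)):
        k=(Q[:,2]>lo)&(Q[:,2]<hi)
        if k.sum()>2:
            (x,y),r=cv2.minEnclosingCircle(Q[k,:2].astype(np.float32)); print(nm,lo,hi,k.sum(),np.median(Q[k],0).round(1),"circ",round(x,1),round(y,1),round(r,1))
    y=(col[:,0]>col[:,2]+80)&(col[:,1]>col[:,2]+50); print(nm,"yellow",y.sum(),np.median(Q[y],0).round(1), np.mean(Q[y],0).round(1))
# obstacles near: points higher than 60 within 250mm
P=cloud(t); m=(np.abs(P[...,0]-480)<330)&(np.abs(P[...,1])<350)&(P[...,2]>90)
print("tall pts", m.sum(), [ (P[m][i].round(0)).tolist() for i in range(0,m.sum(),max(1,m.sum()//15))])
E
```

```text
boss [497.1  18.   62. ] dog [482.5  46.6  74. ] notch [515.2 -15.1  56. ] yel [479.9 -37.9  36. ] flange [496.7  17.2  12. ]
dog 32.1 117.0
notch 37.7 -61.3
yel 58.5 -107.1
yelfl 57.6 -107.0
red 30.7 -62.4
top 2 18 1038 [482.3  28.   11.3] circ 497.6 17.5 84.7
top 53 58.5 610 [498.1  15.1  55.8] circ 496.7 17.3 46.5
top 59 65 143 [496.3  17.9  60.7] circ 495.2 17.9 45.1
top 66 85 45 [482.1  44.1  71. ] circ 487.4 36.2 19.8
top yellow 43 [480.1 -37.7  35.8] [479.9 -36.9  35.5]
side 2 18 572 [497.9  56.7  12.9] circ 496.2 17.3 83.7
side 53 58.5 221 [504.3  31.2  57.3] circ 498.0 17.3 49.1
side 59 65 70 [496.8  24.5  60.5] circ 497.8 20.1 44.6
side 66 85 36 [485.2  48.6  71.6] circ 491.0 43.2 19.0
side yellow 0 [nan nan nan] [nan nan nan]
tall pts 25430 [[809.0, -203.0, 178.0], [706.0, -201.0, 123.0], [534.0, -327.0, 97.0], [295.0, -117.0, 679.0], [265.0, 69.0, 250.0], [251.0, 39.0, 271.0], [240.0, 19.0, 343.0], [230.0, -0.0, 390.0], [214.0, -3.0, 369.0], [187.0, -21.0, 258.0], [230.0, -130.0, 676.0], [214.0, -171.0, 651.0], [197.0, -78.0, 660.0], [186.0, -78.0, 655.0], [169.0, -67.0, 628.0], [159.0, -318.0, 594.0]]
  return _methods._mean(a, axis=axis, dtype=dtype,
  ret = um.true_divide(
```

play_rows:
  deltas:
    - [0.5, 0.75, 0, 0, 0, 0.9, -1]
    - [0.5, 0.75, 0, 0, 0, 0.9, -1]
    - [0.5, 0.75, 0, 0, 0, 0.9, -1]
    - [0.5, 0.75, 0, 0, 0, 0.9, -1]
    - [0.5, 0.75, 0, 0, 0, 0.9, -1]
    - [0.5, 0.75, 0, 0, 0, 0.9, -1]
    - [0.5, 0.75, 0, 0, 0, 0.9, -1]
    - [0.5, 0.75, 0, 0, 0, 0.9, -1]

```text
time_s: 0.92
eef_pos: [311.1, -261.4, 231.4]
ee_rot: [0.0, 0.866, 0.501, 0.0]
force: [-0.2, -0.2, -0.8]
grip_width: 0.001
```

play_rows:
  deltas:
    - [0.5, 0.75, 0, 0, 0, 0.9, -1]
    - [0.5, 0.75, 0, 0, 0, 0.9, -1]
    - [0.5, 0.75, 0, 0, 0, 0.9, -1]
    - [0.5, 0.75, 0, 0, 0, 0.9, -1]
    - [0.5, 0.75, 0, 0, 0, 0.9, -1]
    - [0.5, 0.75, 0, 0, 0, 0.9, -1]
    - [0, 0, 0, 0, 0, 0.9, -1]
    - [0, 0, 0, 0, 0, 0, -1]

```text
time_s: 1.58
eef_pos: [431.0, -81.5, 231.1]
ee_rot: [-0.0, 0.656, 0.755, -0.0]
force: [0.2, -0.4, -0.3]
grip_width: 0.001
```

```bash
python3 - <<'E'
from h import *
s=sensors.sense(); q=s["ee_rot"]; M=R.from_quat([q[1],q[2],q[3],q[0]]).as_matrix(); print(s["eef_pos"],np.degrees(np.arctan2(M[1,0],M[0,0])),M[:,2],s["joints"],s["grip_width"])
w=cam("wrist"); save(w,"w1"); print(w["tool_from_camera"],proj(w,[[497,17.5,62],[482,46,74],[480,-38,36]]))
E
```

```text
[430.95138653 -81.53269361 231.11858112] 98.05179272090436 [-3.55187733e-04  1.17873909e-04 -9.99999930e-01] [-4.55326063e-01  1.21169035e-01  1.73834542e+00 -5.24983902e-05
  1.28244903e+00 -5.95841447e-01] 0.0009088952343727247
[[ 8.46306319e-04 -9.61055567e-01 -2.76353906e-01  6.95371527e+01]
 [ 9.99999079e-01  1.10664288e-03 -7.86092591e-04  3.90752422e-01]
 [ 1.06130374e-03 -2.76352986e-01  9.61055618e-01 -1.42535610e+02]
 [ 0.00000000e+00  0.00000000e+00  0.00000000e+00  1.00000000e+00]] [[404.21684841  84.18135654]
 [397.73263718  44.6038677 ]
 [369.41299473 140.74213711]]
```

View pics/w1.png

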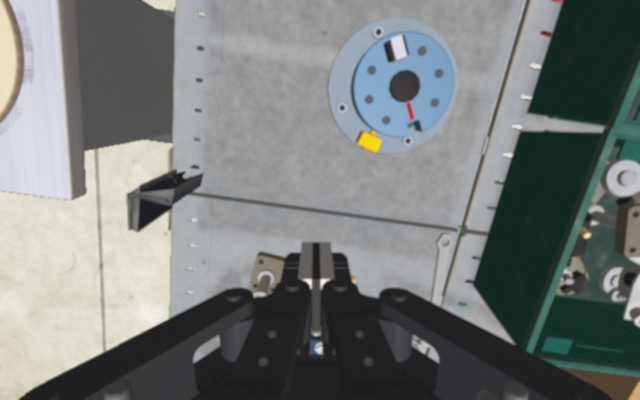

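The wrist view shows the boss at (404,86), the dog at (397,47), the notch at (416,126), the yellow block at (370,141) and the shut fingertips at (317,262). These agree with the projected top-view positions. I'll triangulate and check.

```bash
python3 - <<'E'
from h import *
w=cam("wrist"); t=cam("top"); print(w["fx"])
g=w["pixels"].astype(int); 
def blob(c,mask,u,v,r):
    m=np.zeros_like(mask); m[max(0,v-r):v+r,u-r:u+r]=mask[max(0,v-r):v+r,u-r:u+r]; ys,xs=np.nonzero(m); return np.array([xs.mean(),ys.mean()]),len(xs)
dark=g.max(2)<75; bw,n1=blob(w,dark,404,86,19)
white=g.min(2)>170; dw,n2=blob(w,white,397,47,20)
yel=(g[...,0]>g[...,2]+90)&(g[...,1]>g[...,2]+60); yw,n3=blob(w,yel,370,141,22)
red=(g[...,0]>g[...,1]+70)&(g[...,0]>g[...,2]+60); rw,n4=blob(w,red,410,112,20)
print(bw,n1,dw,n2,yw,n3,rw,n4)
def tri(a,b):
    A=[];B=[]
    for c,uv in((w,a),(t,b)):
        s=slopes(c,[uv])[0]; d=c["rotation"]@[s[0],s[1],1]; d/=np.linalg.norm(d); p=np.eye(3)-np.outer(d,d); A.append(p);B.append(p@c["eye"])
    return np.linalg.lstsq(np.vstack(A),np.hstack(B),rcond=None)[0].round(1)
px=lambda a:[303+(a[0]+.5)/8-.5,173+(a[1]+.5)/8-.5]
print("tri boss",tri(bw,px((410,280))),"dog",tri(dw,px((324,316))),"yel",tri(yw,px((569,351))))
b=world(w,[bw],62)[0];
for n,uv,z in(("dog",dw,74),("red",rw,56),("yel",yw,36),("notch",(416,126),56)):
    p=world(w,[uv],z)[0]; d=(p-b)[:2]; print(n,p.round(1),np.hypot(*d).round(1),np.degrees(np.arctan2(d[1],d[0])).round(1))
print("boss",b.round(1))
# fingertip size
print("TCP px",proj(w,[sensors.sense()["eef_pos"]]), w["z_map"][225:300:8,317].round(), w["z_map"][262,280:352:4].round())
E
```

```text
327.6040652755528
[404.14564565  83.73723724] 666 [396.80689655  43.77241379] 290 [369.57988166 139.39053254] 338 [410.05357143 108.75      ] 56
tri boss [498.9  17.3  53.4] dog [483.1  46.3  67.8] yel [481.1 -38.6  26.2]
dog [481.6  45.1  74. ] 32.7 118.4
red [508.6  -3.8  56. ] 23.2 -60.4
yel [479.8 -38.   36. ] 57.1 -107.7
notch [517.5 -18.5  56. ] 40.4 -59.6
boss [497.1  16.4  62. ]
TCP px [[314.1234427  260.42738943]] [399. 400. 403. 141. 134. 126. 120. 118. 117. 119.] [398. 138. 138. 138. 138. 129. 130. 130. 130. 130. 129. 131. 129. 130.
 137. 138. 139. 412.]
```

```bash
python3 - <<'E'
from h import *
w=cam("wrist"); T=np.array(w["tool_from_camera"])
def tool(u,v):
    s=slopes(w,[[u,v]])[0]; z=w["z_map"][v,u]; return (T@[s[0]*z,s[1]*z,z,1])[:3].round(1).tolist()
for v in (242,244,248,252,256,260,266,274,284): print(v,[tool(u,v) if w["z_map"][v,u]<200 else None for u in (288,296,303,317,331,340)])
E
```

```text
242 [None, None, [10.6, -5.5, -4.9], [10.4, 0.9, -4.6], None, None]
244 [None, None, [10.2, -5.4, -6.3], [10.7, 0.9, -7.4], None, None]
248 [None, None, [10.5, -5.2, -11.3], [10.1, 0.9, -10.4], None, None]
252 [None, [7.0, -8.5, -8.0], [10.5, -5.1, -15.3], [10.7, 0.9, -15.7], [10.9, 6.7, -16.3], [6.3, 11.3, -6.3]]
256 [[6.7, -11.8, -11.4], [6.0, -8.4, -9.9], [10.9, -4.9, -20.1], [10.3, 0.9, -18.7], [10.5, 6.6, -19.2], [5.8, 11.1, -9.4]]
260 [[6.6, -11.5, -15.0], [6.8, -8.1, -15.4], [10.9, -4.7, -23.7], [10.3, 0.8, -22.5], [10.3, 6.5, -22.4], [6.4, 10.7, -14.6]]
266 [[6.8, -11.0, -20.9], [6.5, -7.8, -20.3], [10.5, -4.6, -28.0], [10.5, 0.8, -28.0], [10.4, 6.2, -27.9], [6.5, 10.3, -20.3]]
274 [[6.7, -10.5, -27.4], [6.5, -7.4, -27.0], [10.6, -4.3, -34.6], [9.7, 0.8, -32.8], [10.5, 6.0, -34.3], [6.5, 9.8, -27.0]]
284 [[12.8, -8.9, -45.4], [12.9, -6.2, -45.6], [11.1, -4.0, -42.4], [8.1, 0.8, -37.3], [11.6, 5.5, -43.2], [12.7, 8.4, -45.2]]
```

play_rows:
  deltas:
    - [0.054, 0.2375, -0.25, 0, 0, -0.979, -1]
    - [0.054, 0.2375, -0.25, 0, 0, -0.979, -1]
    - [0.054, 0.2375, -0.25, 0, 0, -0.979, -1]
    - [0.054, 0.2375, -0.25, 0, 0, -0.979, -1]
    - [0.054, 0.2375, -0.25, 0, 0, -0.979, -1]
    - [0.054, 0.2375, -0.25, 0, 0, -0.979, -1]

```text
time_s: 2.28
eef_pos: [443.3, -26.5, 170.9]
ee_rot: [0.0, 0.858, 0.514, 0.0]
force: [0.3, -1.0, 0.4]
grip_width: -0.003
```

play_rows:
  deltas:
    - [0.054, 0.2375, -0.25, 0, 0, -0.979, -1]
    - [0.054, 0.2375, -0.25, 0, 0, -0.979, -1]
    - [0.054, 0.2375, -0.25, 0, 0, -0.979, -1]
    - [0.054, 0.2375, -0.25, 0, 0, -0.979, -1]
    - [0.054, 0.2375, -0.25, 0, 0, -0.979, -1]
    - [0.054, 0.2375, -0.25, 0, 0, -0.979, -1]
    - [0, 0, 0, 0, 0, 0, -1]
    - [0, 0, 0, 0, 0, 0, -1]

```text
time_s: 2.95
eef_pos: [456.2, 30.4, 111.3]
ee_rot: [-0.0, 0.972, 0.236, -0.0]
force: [-0.3, 0.3, 0.3]
grip_width: -0.001
```

```bash
cat >> h.py <<'E'
def st():
    s=sensors.sense(); q=s["ee_rot"]; M=R.from_quat([q[1],q[2],q[3],q[0]]).as_matrix(); y=np.degrees(np.arctan2(M[1,0],M[0,0])); print("t",round(s["time_s"],2),"pos",s["eef_pos"].round(1),"yaw",y.round(2),"F",s["force"].round(1)); return s["eef_pos"],y
E
python3 - <<'E'
from h import *
st(); w=cam("wrist"); save(w,"w2")
E
```

```text
t 2.95 pos [456.2  30.4 111.3] yaw 27.26 F [-0.3  0.3  0.3]
```

View pics/w2.png

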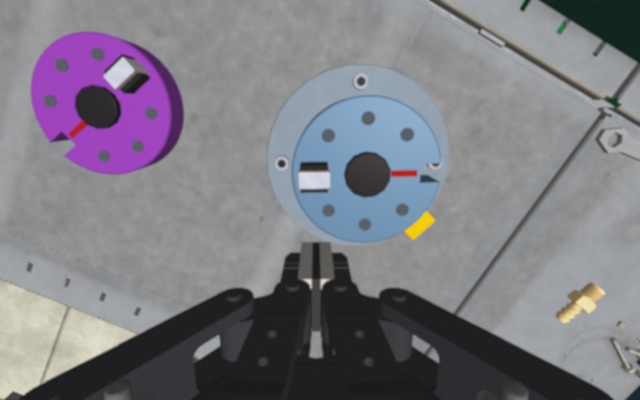

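The wrist view shows the dog at (314,178), boss at (367,174), red line and notch pointing right at (433,174), yellow block at (420,225), and the fingertips below the dog at (317,245). I'll refine the angles numerically while descending.

```bash
cat >> h.py <<'E'
def blob(mask,uv,r):
    u,v=np.round(uv).astype(int); m=np.zeros_like(mask); a,b=max(0,v-r),max(0,u-r); m[a:v+r,b:u+r]=mask[a:v+r,b:u+r]
    n,l,s,ce=cv2.connectedComponentsWithStats(m.astype(np.uint8))
    if n<2: return None,0
    i=1+np.argmax(s[1:,4]); return ce[i],s[i,4]
def measure(w,phi,dz=0,C=np.array([497,17.3])):
    """phi: guess of dog direction deg"""
    g=w["pixels"].astype(int); e=lambda a:np.array([np.cos(np.radians(a)),np.sin(np.radians(a))])
    pj=lambda xy,z:proj(w,[[*xy,z]])[0]
    o={}
    for n,mask,xy,z,r in(("boss",g.max(2)<75,C,62+dz,35),("dog",g.min(2)>170,C+32*e(phi),74+dz,28),
        ("red",(g[...,0]>g[...,1]+60)&(g[...,0]>g[...,2]+50),C-25*e(phi),56+dz,35),("yel",(g[...,0]>g[...,2]+90)&(g[...,1]>g[...,2]+60),C+58*e(-107),36,40)):
        uv,k=blob(mask,pj(xy,z),r)
        if uv is None: print(n,"none"); continue
        o[n]=world(w,[uv],z)[0]; d=(o[n]-o["boss"])[:2]; print(n,k,uv.round(1),o[n].round(1),"r",np.hypot(*d).round(1),"ang",np.degrees(np.arctan2(d[1],d[0])).round(1))
E
python3 - <<'E'
from h import *
w=cam("wrist"); measure(w,117.5)
E
```

```text
boss 1466 [366.  174.3] [498.5  17.2  62. ] r 0.0 ang 0.0
dog 519 [313.1 180. ] [483.3  44.8  74. ] r 31.5 ang 118.8
red 136 [402.2 173.2] [508.7  -3.5  56. ] r 23.1 ang -64.0
yel 381 [418.7 225.7] [480.6 -40.3  36. ] r 60.3 ang -107.3
```

play_rows:
  deltas:
    - [0.02, 0.05, -0.4, 0, 0, 0, -1]
    - [0, 0, -0.4, 0, 0, 0, -1]
    - [0, 0, -0.3, 0, 0, 0, -1]
    - [0, 0, -0.13, 0, 0, 0, -1]
    - [0, 0, 0, 0, 0, 0, -1]

```text
time_s: 3.47
eef_pos: [457.0, 32.5, 61.8]
ee_rot: [-0.0, 0.972, 0.235, -0.0]
force: [-0.5, -0.4, 0.5]
grip_width: 0.007
```

play_rows:
  deltas:
    - [0.055, 0.029, 0, 0, 0, 0, -1]
    - [0.055, 0.029, 0, 0, 0, 0, -1]
    - [0.055, 0.029, 0, 0, 0, 0, -1]
    - [0.04, 0.02, 0, 0, 0, 0, -1]
    - [0, 0, 0, 0, 0, 0, -1]

```text
time_s: 3.88
eef_pos: [465.9, 37.5, 62.5]
ee_rot: [0.0, 0.972, 0.235, 0.0]
force: [0.4, -0.5, -0.1]
grip_width: 0.004
```

```bash
python3 - <<'E'
from h import *
p,y=st(); w=cam("wrist"); measure(w,117.5)
a=np.radians(147.5-2.5*np.arange(19)); P=37*np.c_[np.cos(a),np.sin(a)]; print((np.diff(P,axis=0)/40).round(3).tolist()); print(P[0]+[498,17.3])
E
```

```text
t 3.88 pos [465.9  37.5  62.5] yaw 27.2 F [ 0.4 -0.5 -0.1]
boss 2469 [385.1 218.8] [499.2  17.7  62. ] r 0.0 ang 0.0
dog 857 [317.1 230. ] [484.   45.2  74. ] r 31.4 ang 118.8
red 234 [431.4 217. ] [508.9  -3.7  56. ] r 23.5 ang -65.6
yel 306 [449.3 276.8] [480.3 -42.2  36. ] r 62.8 ang -107.5
[[0.022, 0.034], [0.024, 0.033], [0.025, 0.031], [0.027, 0.03], [0.028, 0.029], [0.029, 0.028], [0.03, 0.027], [0.031, 0.025], [0.033, 0.024], [0.034, 0.022], [0.035, 0.021], [0.035, 0.019], [0.036, 0.018], [0.037, 0.016], [0.038, 0.015], [0.038, 0.013], [0.039, 0.011], [0.039, 0.01]]
[466.7945165   37.18008551]
```

play_rows:
  deltas:
    - [0.022, 0.034, 0, 0, 0, -0.417, -1]
    - [0.024, 0.033, 0, 0, 0, -0.417, -1]
    - [0.025, 0.031, 0, 0, 0, -0.417, -1]
    - [0.027, 0.03, 0, 0, 0, -0.417, -1]
    - [0.028, 0.029, 0, 0, 0, -0.417, -1]
    - [0.029, 0.028, 0, 0, 0, -0.417, -1]

```text
time_s: 4.43
eef_pos: [471.6, 44.8, 62.2]
ee_rot: [-0.0, 0.994, 0.105, -0.0]
force: [0.2, -0.1, -0.5]
grip_width: 0.0
```

```bash
python3 - <<'E'
from h import *
p,y=st(); w=cam("wrist"); measure(w,104)
E
```

```text
t 4.43 pos [471.6  44.8  62.2] yaw 12.05 F [ 0.2 -0.1 -0.5]
boss 2502 [385.  215.6] [500.2  17.6  62. ] r 0.0 ang 0.0
dog 852 [316.8 230. ] [491.3  47.8  74. ] r 31.4 ang 106.6
red 249 [431.5 211.7] [505.1  -5.2  56. ] r 23.3 ang -78.1
yel 421 [468.4 254.1] [480.6 -41.6  36. ] r 62.4 ang -108.3
```

play_rows:
  deltas:
    - [0.03, 0.027, 0, 0, 0, -0.417, -1]
    - [0.031, 0.025, 0, 0, 0, -0.417, -1]
    - [0.033, 0.024, 0, 0, 0, -0.417, -1]
    - [0.034, 0.022, 0, 0, 0, -0.417, -1]
    - [0.035, 0.021, 0, 0, 0, -0.417, -1]
    - [0.035, 0.019, 0, 0, 0, -0.417, -1]
    - [0.036, 0.018, 0, 0, 0, -0.417, -1]
    - [0.037, 0.016, 0, 0, 0, -0.417, -1]

```text
time_s: 5.15
eef_pos: [482.4, 51.7, 62.1]
ee_rot: [-0.0, 0.998, -0.069, -0.0]
force: [-0.5, 0.0, 0.7]
grip_width: 0.004
```

play_rows:
  deltas:
    - [0.038, 0.015, 0, 0, 0, -0.417, -1]
    - [0.038, 0.013, 0, 0, 0, -0.417, -1]
    - [0, 0, 0, 0, 0, 0, -1]
    - [0, 0, 0, 0, 0, 0, -1]

```text
time_s: 5.48
eef_pos: [485.5, 52.7, 62.1]
ee_rot: [0.0, 0.994, -0.111, -0.0]
force: [-0.6, 0.4, -0.6]
grip_width: 0.003
```

```bash
python3 - <<'E'
from h import *
p,y=st(); w=cam("wrist"); measure(w,80); save(w,"w3")
E
```

```text
t 5.48 pos [485.5  52.7  62.1] yaw -12.74 F [-0.6  0.4 -0.6]
boss 2506 [384.9 215.9] [500.3  16.2  62. ] r 0.0 ang 0.0
dog 862 [316.6 229.6] [505.1  47.2  74. ] r 31.4 ang 81.1
red 249 [431.6 212.5] [494.8  -6.6  56. ] r 23.5 ang -103.5
yel 962 [480.1 209. ] [483.1 -38.   36. ] r 56.9 ang -107.6
```

View pics/w3.png

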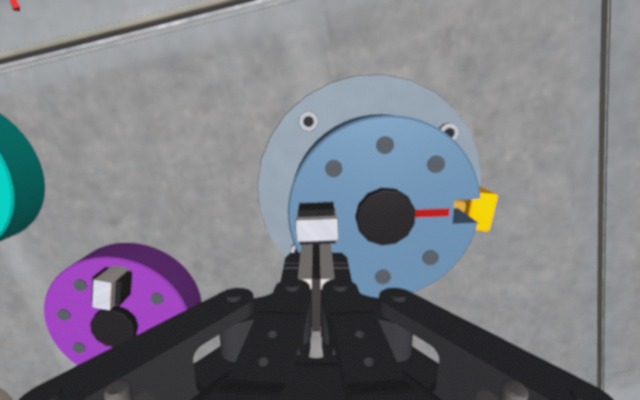

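The dog is at (317,229) against the tip. The red line at (431,212) points almost at the pin, and the brass shows at the upper edge of the notch (460,207), with about 6° to go. I'll push 6° more, back off, and look straight down at the notch.

play_rows:
  deltas:
    - [0.031, 0.009, 0, 0, 0, -0.333, -1]
    - [0.031, 0.008, 0, 0, 0, -0.333, -1]
    - [0.031, 0.007, 0, 0, 0, -0.333, -1]
    - [0, 0, 0, 0, 0, 0, -1]
    - [0, 0, 0, 0, 0, 0, -1]

```text
time_s: 5.95
eef_pos: [489.2, 53.6, 62.1]
ee_rot: [0.0, 0.987, -0.163, 0.0]
force: [-1.4, 0.0, -0.3]
grip_width: -0.001
```

play_rows:
  deltas:
    - [-0.2, 0.06, 0, 0, 0, 0, -1]
    - [-0.3, 0.03, 0.1, 0, 0, 0, -1]
    - [-0.35, -0.35, 0.1, 0, 0, 0, -1]
    - [-0.35, -0.4, 0, 0, 0, 0, -1]
    - [-0.35, -0.4, 0, 0, 0, 0, -1]
    - [-0.2, -0.24, 0, 0, 0, 0, -1]
    - [0, 0, 0, 0, 0, 0, -1]
    - [0, 0, 0, 0, 0, 0, -1]

```text
time_s: 6.62
eef_pos: [419.0, 1.7, 70.3]
ee_rot: [-0.0, 0.986, -0.164, 0.0]
force: [0.5, -0.3, -0.7]
grip_width: -0.001
```

```bash
python3 - <<'E'
from h import *
p,y=st(); w=cam("wrist"); measure(w,73)
u,v=proj(w,[[487,-15,50]])[0].astype(int); x0,y0=max(0,u-80),max(0,v-60); print(u,v,x0,y0); A=w["pixels"][y0:y0+120,x0:x0+160,::-1]; cv2.imwrite("pics/w4.png",cv2.resize(A,None,fx=5,fy=5,interpolation=cv2.INTER_CUBIC)); save(w,"w4full")
E
```

```text
t 6.62 pos [419.    1.7  70.3] yaw -18.88 F [ 0.5 -0.3 -0.7]
boss 2937 [226.9 105.3] [498.9  15.2  62. ] r 0.0 ang 0.0
dog 1039 [139.7 109. ] [507.9  46.4  74. ] r 32.4 ang 73.9
red 287 [279.  103.7] [492.4  -6.1  56. ] r 22.4 ang -106.9
yel 1494 [344.3 104.3] [482.1 -36.   36. ] r 53.9 ang -108.2
301 108 221 48
```

View pics/w4.png

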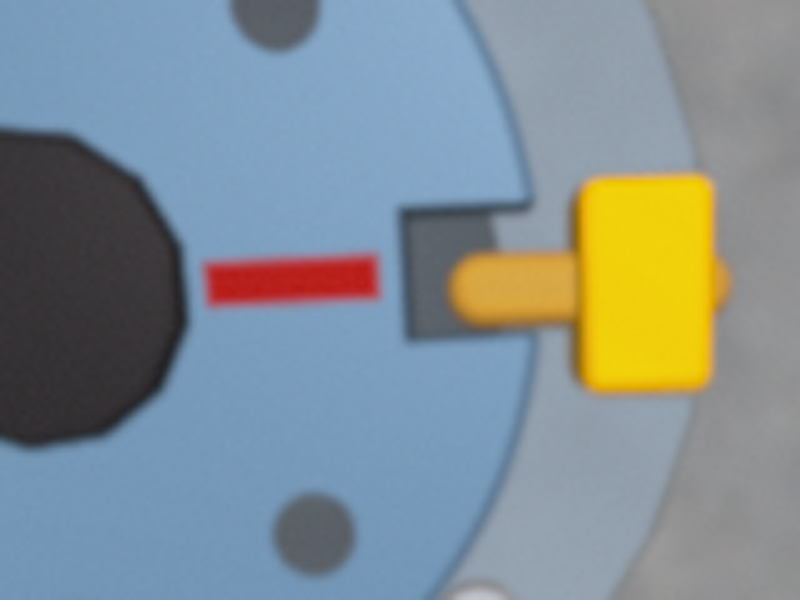

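The crop shows the pin lying in the notch opening. The pin centreline is at y≈290, and the notch runs from y=207 to 340 (centre about 272). The camera is directly above, so the notch is off by about 1.6 mm, or 2.3° short in the same (clockwise) direction. I'll go back and push 2.3° further.

play_rows:
  deltas:
    - [0.2, 0.24, 0, 0, 0, -0.18, -1]
    - [0.35, 0.4, 0, 0, 0, -0.2, -1]
    - [0.35, 0.4, 0, 0, 0, 0, -1]
    - [0.35, 0.35, -0.1, 0, 0, 0, -1]
    - [0.3, -0.03, -0.1, 0, 0, 0, -1]
    - [0, 0, 0, 0, 0, 0, -1]

```text
time_s: 7.17
eef_pos: [482.7, 57.3, 61.5]
ee_rot: [-0.0, 0.983, -0.182, 0.0]
force: [0.4, 0.6, -0.3]
grip_width: 0.002
```

```bash
python3 - <<'E'
from h import *
st()
E
```

```text
t 7.17 pos [482.7  57.3  61.5] yaw -20.99 F [ 0.4  0.6 -0.3]
```

play_rows:
  deltas:
    - [0.07, -0.03, 0, 0, 0, 0, -1]
    - [0.06, -0.025, 0, 0, 0, 0, -1]
    - [0.04, -0.02, 0, 0, 0, 0, -1]
    - [0.03, -0.01, 0, 0, 0, 0, -1]
    - [0, 0, 0, 0, 0, 0, -1]
    - [0, 0, 0, 0, 0, 0, -1]

```text
time_s: 7.67
eef_pos: [489.2, 52.5, 62.2]
ee_rot: [0.0, 0.983, -0.184, 0.0]
force: [0.2, 0.4, -0.7]
grip_width: 0.003
```

play_rows:
  deltas:
    - [-0.2, 0.06, 0, 0, 0, 0, -1]
    - [-0.3, 0.03, 0.1, 0, 0, 0, -1]
    - [-0.35, -0.35, 0.1, 0, 0, 0, -1]
    - [-0.35, -0.4, 0, 0, 0, 0, -1]
    - [-0.35, -0.4, 0, 0, 0, 0, -1]
    - [-0.21, -0.24, 0, 0, 0, 0.333, -1]
    - [0, 0, 0, 0, 0, 0, -1]
    - [0, 0, 0, 0, 0, 0, -1]

```text
time_s: 8.33
eef_pos: [418.6, 0.7, 70.3]
ee_rot: [-0.0, 0.986, -0.167, 0.0]
force: [0.1, 1.3, 0.5]
grip_width: -0.002
```

```bash
python3 - <<'E'
from h import *
p,y=st(); w=cam("wrist"); measure(w,73)
x0,y0=221,48; A=w["pixels"][y0:y0+120,x0:x0+160,::-1]; cv2.imwrite("pics/w5.png",cv2.resize(A,None,fx=5,fy=5,interpolation=cv2.INTER_CUBIC))
E
```

```text
t 8.33 pos [418.6   0.7  70.3] yaw -19.24 F [0.1 1.3 0.5]
boss 2948 [223.7 105.7] [498.9  15.2  62. ] r 0.0 ang 0.0
dog 1040 [135.8 108.6] [508.4  46.2  74. ] r 32.5 ang 73.0
red 280 [275.4 104.7] [492.   -5.9  56. ] r 22.1 ang -108.0
yel 1490 [341.7 104.1] [481.9 -36.2  36. ] r 54.1 ang -108.3
```

View pics/w5.png

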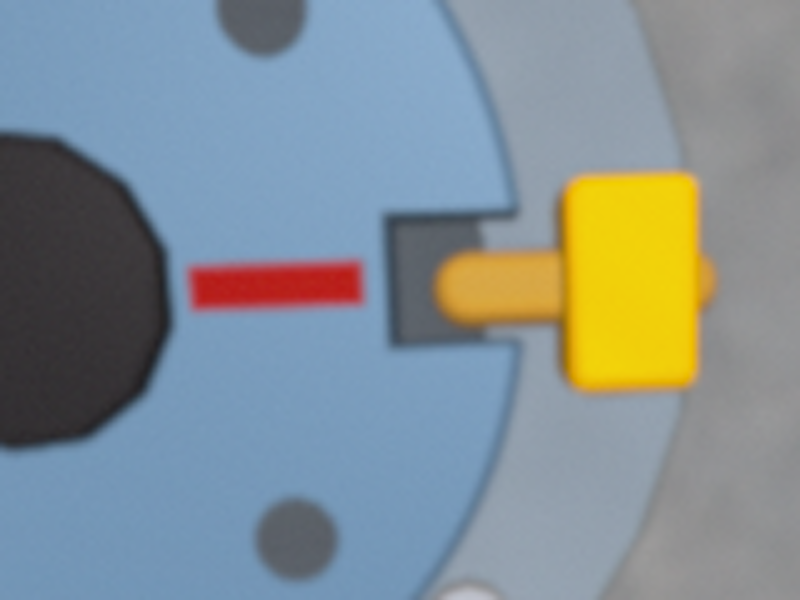

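The notch now spans y≈214–343 (centre 278) and the pin centre is at 288, so it is about 0.9 mm off with about 1.1 mm of clearance. I'll give it one more small nudge of about 1.3° to centre it.

play_rows:
  deltas:
    - [0.2, 0.24, 0, 0, 0, -0.26, -1]
    - [0.35, 0.4, 0, 0, 0, -0.2, -1]
    - [0.35, 0.4, 0, 0, 0, 0, -1]
    - [0.35, 0.35, -0.1, 0, 0, 0, -1]
    - [0.3, -0.03, -0.1, 0, 0, 0, -1]
    - [0, 0, 0, 0, 0, 0, -1]

```text
time_s: 8.88
eef_pos: [482.3, 56.3, 61.5]
ee_rot: [-0.0, 0.982, -0.189, 0.0]
force: [-0.7, -0.5, 0.2]
grip_width: -0.0
```

play_rows:
  deltas:
    - [0.07, -0.02, 0, 0, 0, 0, -1]
    - [0.06, -0.02, 0, 0, 0, 0, -1]
    - [0.04, -0.01, 0, 0, 0, 0, -1]
    - [0.02, -0.005, 0, 0, 0, 0, -1]
    - [0, 0, 0, 0, 0, 0, -1]
    - [0, 0, 0, 0, 0, 0, -1]

```text
time_s: 9.38
eef_pos: [488.3, 52.7, 62.2]
ee_rot: [-0.0, 0.982, -0.19, 0.0]
force: [0.3, 0.8, -0.9]
grip_width: -0.002
```

play_rows:
  deltas:
    - [0.02, -0.003, 0, 0, 0, 0, -1]
    - [0.02, -0.003, 0, 0, 0, 0, -1]
    - [0, 0, 0, 0, 0, 0, -1]
    - [0, 0, 0, 0, 0, 0, -1]

```text
time_s: 9.72
eef_pos: [490.0, 52.6, 62.1]
ee_rot: [0.0, 0.982, -0.19, -0.0]
force: [0.3, -0.4, 1.3]
grip_width: -0.004
```

play_rows:
  deltas:
    - [-0.2, 0.06, 0, 0, 0, 0, -1]
    - [-0.3, 0.03, 0.1, 0, 0, 0, -1]
    - [-0.35, -0.35, 0.1, 0, 0, 0, -1]
    - [-0.35, -0.4, 0, 0, 0, 0, -1]
    - [-0.35, -0.4, 0, 0, 0, 0, -1]
    - [-0.21, -0.24, 0, 0, 0, 0.5, -1]
    - [0, 0, 0, 0, 0, 0, -1]
    - [0, 0, 0, 0, 0, 0, -1]

```text
time_s: 10.38
eef_pos: [419.5, 0.7, 70.3]
ee_rot: [-0.0, 0.986, -0.165, 0.0]
force: [0.0, 0.3, 1.1]
grip_width: 0.001
```

```bash
python3 - <<'E'
from h import *
p,y=st(); w=cam("wrist"); measure(w,73)
x0,y0=221,48; A=w["pixels"][y0:y0+120,x0:x0+160,::-1]; cv2.imwrite("pics/w6.png",cv2.resize(A,None,fx=5,fy=5,interpolation=cv2.INTER_CUBIC))
E
```

```text
t 10.38 pos [419.5   0.7  70.3] yaw -19.02 F [0.  0.3 1.1]
boss 2926 [224.8 107.2] [498.9  15.2  62. ] r 0.0 ang 0.0
dog 1041 [137.  108.4] [509.   46.1  74. ] r 32.4 ang 72.0
red 278 [277.  107.3] [491.6  -5.9  56. ] r 22.4 ang -109.1
yel 1477 [342.6 105.8] [481.9 -36.1  36. ] r 54.1 ang -108.3
```

View pics/w6.png

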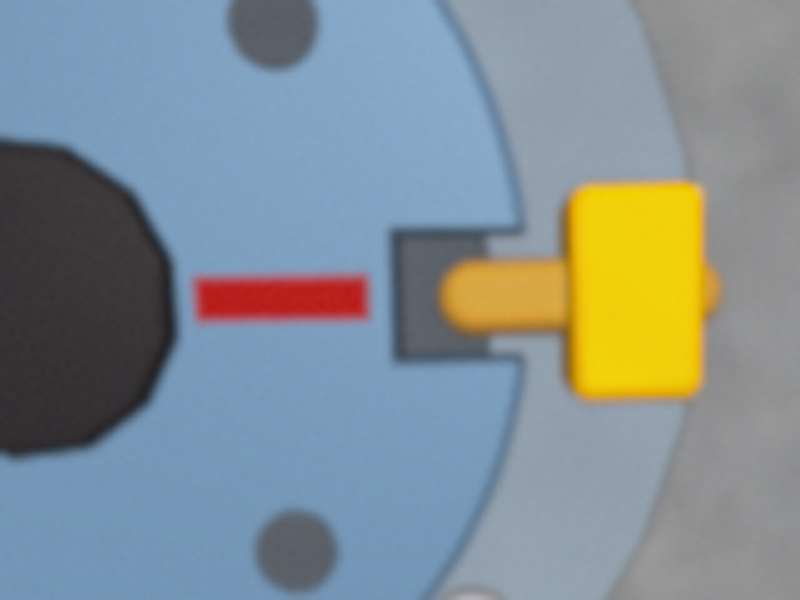

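The notch (y≈231–358, centre 295) is now centred on the pin (260–333, centre 296.5) to within about 0.2 mm. Next I move over the boss.

play_rows:
  deltas:
    - [0, 0, 0.4, 0, 0, 0, -1]
    - [0.3, 0.05, 0.2, 0, 0, 0, -1]
    - [0.5, 0.1, 0, 0, 0, 0, -1]
    - [0.5, 0.1, 0, 0, 0, 0, -1]
    - [0.5, 0.1, 0, 0, 0, 0, -1]
    - [0.155, 0.057, 0, 0, 0, 0, -1]
    - [0, 0, 0, 0, 0, 0, -1]
    - [0, 0, 0, 0, 0, 0, -1]

```text
time_s: 11.1
eef_pos: [497.2, 17.5, 93.7]
ee_rot: [-0.0, 0.986, -0.164, -0.001]
force: [0.5, -0.4, -0.2]
grip_width: 0.001
```

play_rows:
  deltas:
    - [0, 0, -0.3, 0, 0, 0, -1]
    - [0, 0, -0.3, 0, 0, 0, -1]
    - [0, 0, -0.06, 0, 0, 0, -1]
    - [0, 0, 0, 0, 0, 0, -1]
    - [0, 0, 0, 0, 0, 0, -1]

```text
time_s: 11.52
eef_pos: [497.6, 16.9, 68.1]
ee_rot: [0.0, 0.986, -0.164, 0.0]
force: [-0.4, -0.1, -0.3]
grip_width: 0.001
```

play_rows:
  deltas:
    - [0, 0, -0.05, 0, 0, 0, -1]
    - [0, 0, -0.05, 0, 0, 0, -1]
    - [0, 0, -0.025, 0, 0, 0, -1]
    - [0, 0, -0.025, 0, 0, 0, -1]
    - [0, 0, -0.025, 0, 0, 0, -1]
    - [0, 0, 0, 0, 0, 0, -1]

```text
time_s: 12.02
eef_pos: [497.9, 16.9, 60.9]
ee_rot: [0.0, 0.986, -0.164, 0.0]
force: [-1.4, 0.5, 3.7]
grip_width: -0.002
```

play_rows:
  deltas:
    - [0, 0, -0.025, 0, 0, 0, -1]
    - [0, 0, -0.025, 0, 0, 0, -1]
    - [0, 0, -0.025, 0, 0, 0, -1]
    - [0, 0, 0, 0, 0, 0, -1]

```text
time_s: 12.35
eef_pos: [497.9, 16.9, 57.9]
ee_rot: [0.0, 0.986, -0.164, 0.0]
force: [-1.6, -0.1, 3.8]
grip_width: 0.001
```

play_rows:
  deltas:
    - [0, 0, -0.025, 0, 0, 0, -1]
    - [0, 0, -0.025, 0, 0, 0, -1]
    - [0, 0, -0.025, 0, 0, 0, -1]
    - [0, 0, 0, 0, 0, 0, -1]

```text
time_s: 12.68
eef_pos: [498.0, 16.9, 54.9]
ee_rot: [0.0, 0.986, -0.164, 0.0]
force: [-0.7, 0.3, 3.6]
grip_width: -0.0
```

play_rows:
  deltas:
    - [0, 0, -0.02, 0, 0, 0, -1]
    - [0, 0, 0, 0, 0, 0, -1]

```text
time_s: 12.85
eef_pos: [498.0, 16.9, 54.1]
ee_rot: [0.0, 0.986, -0.164, 0.0]
force: [-1.4, 0.4, 4.3]
grip_width: -0.003
```

play_rows:
  deltas:
    - [0, 0, -0.02, 0, 0, 0, -1]
    - [0, 0, 0, 0, 0, 0, -1]

```text
time_s: 13.02
eef_pos: [498.0, 16.9, 54.0]
ee_rot: [0.0, 0.986, -0.164, 0.0]
force: [-4.3, 0.1, 13.5]
grip_width: -0.004
```

play_rows:
  deltas:
    - [0, 0, -0.02, 0, 0, 0, -1]
    - [0, 0, 0, 0, 0, 0, -1]

```text
time_s: 13.18
eef_pos: [498.1, 16.9, 54.0]
ee_rot: [0.0, 0.986, -0.164, 0.0]
force: [-7.7, 1.5, 21.9]
grip_width: -0.003
```

It reached a firm stop at z = 54.0, exactly the seated boss height, with 22 N. Now I lift straight off and look.

play_rows:
  deltas:
    - [0, 0, 0.05, 0, 0, 0, -1]
    - [0, 0, 0.3, 0, 0, 0, -1]
    - [0, 0, 0.5, 0, 0, 0, -1]
    - [-0.4, -0.08, 0.1, 0, 0, 0, -1]
    - [-0.5, -0.1, 0, 0, 0, 0, -1]
    - [-0.5, -0.1, 0, 0, 0, 0, -1]
    - [-0.5, -0.12, 0, 0, 0, 0, -1]
    - [-0.06, 0, -0.4, 0, 0, 0, -1]

```text
time_s: 13.85
eef_pos: [418.2, 0.5, 75.6]
ee_rot: [0.0, 0.986, -0.164, 0.001]
force: [0.8, -0.4, -0.1]
grip_width: -0.002
```

play_rows:
  deltas:
    - [0, 0, -0.1, 0, 0, 0, -1]
    - [0, 0, 0, 0, 0, 0, -1]
    - [0, 0, 0, 0, 0, 0, -1]

```text
time_s: 14.1
eef_pos: [420.0, 0.9, 70.4]
ee_rot: [-0.0, 0.986, -0.164, 0.0]
force: [-0.9, -0.3, 0.3]
grip_width: -0.002
```

```bash
python3 - <<'E'
from h import *
p,y=st(); w=cam("wrist"); measure(w,73,-8); t=cam("top")
for c,n in((w,"wrist"),(t,"top")):
    P=cloud(c).reshape(-1,3); r=np.hypot(P[:,0]-497,P[:,1]-17.3)
    # disc top face ring, tilt fit
    a=np.degrees(np.arctan2(P[:,1]-17.3,P[:,0]-497)); k=(r>17)&(r<42)&(P[:,2]>40)&(P[:,2]<60)&(np.abs((a-72+180)%360-180)>35)
    A=np.c_[P[k,0]-497,P[k,1]-17.3,np.ones(k.sum())]; s=np.linalg.lstsq(A,P[k,2],rcond=None)[0]; b=(r<10)
    print(n,"top face z",np.median(P[k,2]).round(2),"tilt",s[:2].round(4),"boss z",np.nanmedian(P[b,2]).round(2))
x0,y0=130,10; cv2.imwrite("pics/w7.png",cv2.resize(w["pixels"][y0:y0+190,x0:x0+260,::-1],None,fx=3,fy=3,interpolation=cv2.INTER_CUBIC))
E
```

```text
t 14.1 pos [420.    0.9  70.4] yaw -18.89 F [-0.9 -0.3  0.3]
boss 2636 [230.6 107.8] [498.9  15.2  54. ] r 0.0 ang 0.0
dog 938 [148.2 108.9] [508.9  46.1  66. ] r 32.4 ang 72.0
red 245 [279.7 108.1] [491.6  -5.8  48. ] r 22.2 ang -109.2
yel 1482 [343.8 107. ] [481.8 -36.2  36. ] r 54.2 ang -108.5
wrist top face z 47.98 tilt [0.0006 0.0019] boss z 53.88
top top face z 48.3 tilt [ 0.0165 -0.0005] boss z nan
  return np.nanmean(a, axis, out=out, keepdims=keepdims)
```

View pics/w7.png

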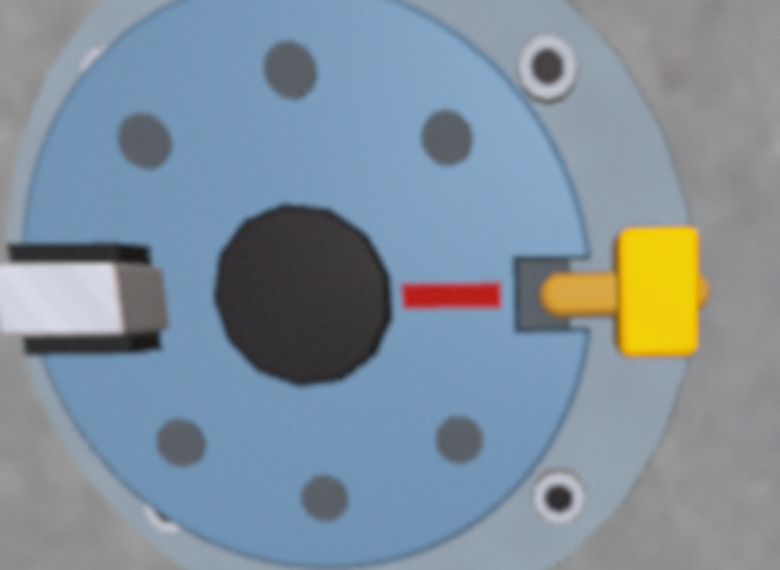

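The picture shows the pin at (580,294) centred in the notch (y≈258–330). The disc's top face is level at z = 48.0 and the boss top at 53.9, so the underside is at 24 mm and the disc is fully home. The robot touches nothing, so I'm handing in.

```bash
python3 -c "
from h import *
print(order.finish_job())"
```

```text
the job is handed in; nothing more can be done
None
```

The disc is fully home on the fixture with the pin centred in its notch, and I handed the job in at about 14 s of the 67 s allowed.

- **What I did:** I pushed the dog's pad a with the shut fingertips. This turned the disc about 45° clockwise, including two small correcting nudges after close looks. I then pressed on the boss until a firm stop at z = 54.0 mm, with 22 N, and lifted straight off. The dog was never pinched and no loose part was touched.
- **Last checks (wrist camera):** The disc's top face is at z = 48.0 mm and level (tilt under 0.002). The boss top is at 53.9 mm, and the pin lies mid-notch.
- **Disagreements:**
  - The top camera gave the disc face at 48.3 mm with a 0.0165 tilt, from few pixels.
  - The wrist camera placed the disc's axis about 2 mm from where the top camera did.
  - Early two-view triangulated heights read 6 to 10 mm low. I used the depth maps, which matched the given heights to about 3 mm.

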